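# Drag open the slide lid and bring out the bread stamp

## Robot

A 6-joint arm with a two-finger parallel gripper is mounted at the origin on the work surface. World frame = base frame: x ahead of the robot, y to its left, z up, the work surface at z = 0. Lengths are in m, angles in rad, forces in N, time in s.
With the tool pointing down it reaches from about 0.25 to 0.775 m from the base axis. Payload 4 kg.
Tool frame: the origin (TCP) lies on the mounting face of the last link; the fingertips stand 199 mm ahead of it and the grasp point (between the pads) lies 180 mm ahead of it; x points along the fingers, z is the direction in which the jaws open and shut, and the axes are right-handed (so a half turn about x gives the same grasp; the last joint's range is limited). The gripper opens to 94 mm and grips with 3 to 60 N. Pads are 16 mm wide; open, the fingers measure 119 mm over their backs; the gripper's body (75 mm by 177 mm) begins 78 mm behind the grasp point.
Start: joints at [-1.246, 0.087, 1.371, -0, 1.684, -0.103], TCP at [0.228, -0.5, 0.405] pointing down, gripper open.
Joint ranges: [-3.1, 3.1], [-0.76, 2.03], [0.27, 2.55], [-1.08, 4.22], [0.17, 2.65], [-2.57, 2.57]. Speed limits (rad/s): [2.79, 2.79, 3.14, 3.14, 3.14, 3.14].

## Interface

Orientations are given as a unit quaternion [x, y, z, w].
In Python, from rig import arm, get_image, get_calibration, spotter gives the robot as it stands. The module is installed in compiled form; this text tells all that it offers.
- The arm moves only by the tool arm_command, never from a script. Its argument "commands" is text: rows parted by semicolons, each of 7 numbers parted by spaces: the shift along the tool's x, y, z in m, then the turn, a rotation vector about the tool's x, y, z in rad, then the opening, from 0 (shut) to 1 (fully open). A call has 1 to 8 rows; each row shifts and turns the pose as measured when the row begins, along the tool's axes as they then stand; what a row does not reach is not made up. A row lasts 1/10 s, in which the tool goes at most 50 mm and 8.59 degrees, less where a joint would pass 70% of its speed; a pose out of reach is approached as far as the arm can. A call with a gripper value outside its range is refused whole. The fingers move at their own pace and stop on an object; "newtons" is the grip in N (left out, the last holds). Time passes only in rows, so rows that do not move let the fingers close. It gives the time, the measured TCP pose, the force and the opening at its end, in the units of the state.
- arm.get_state(): the state, without advancing time (a new reading comes with each control period).
- get_image(name): name is "side" or "top"; returns the picture (420x560x3 uint8, blue, green, red); there is no depth.
- get_calibration(name): a dict with "mtx" (3x3 intrinsics, pixels), "pose" (4x4, takes a point from camera to world coordinates). Camera axes: x right, y down, z forward; pixel columns grow to the right and rows downward; lengths in m; the calibration is good to about 2 mm. A picture is of the moment at which its call begins. get_calibration takes no time and is no camera call.
- arm.sign_off(): hands the job in, once; it reports no verdict.
Trained networks look in the newest picture that a camera, given by its name, has taken for a name from the list of things; names that differ only in an ending like _2 or _b are one class to them, and where a whole thing is asked for, a point or a joint stands for the part that bears it (a point fixed in the world has none). Each returns a list of dicts, best first, with "conf" (0 to 1); they miss things now and then, are a little off and sometimes report something else, mostly with a low value. They report only what shows in the picture. A call takes as long as a camera call.
- spotter.boxes_of(label, camera): "centre" ([x, y, z] in m, in the coordinates of the camera as it stood for that picture, good to about 4 mm: the middle of the surface that is visible of it).
- spotter.landmark_of(label, camera): "centre" ([x, y, z] in m, in the coordinates of the camera as it stood for that picture, good to about 4 mm: a listed point, or the origin of a listed thing).
The state is a dict: "clock": time; "joints": joint angles; "qvel": joint speeds; "joint_torque": joint torques, N m; "eef_pos": TCP position; "ee_rot": TCP orientation; "contact_force": force on the tool from outside, world axes, zero at the start; "wrist_torque": the same for the moment, N m; "gripper_width": finger opening in m.
Only numpy, scipy, OpenCV 4.12 (cv2) and the standard library are available. Lean on these libraries where they do the work, as an engineer would, in place of code of your own. Each camera call takes 0.05 s, during which the arm holds its last target. There are 200 camera calls.

## Task

The wooden bread stamp is shut inside the metal bin with the sloping slide lid. The lid has no handle: press gently on top of it with the fingers and drag it back by friction, towards the bin's low end, until it is fully open against its stop; then lift the stamp out and set it down gently, upright, in the empty baking tray. Leave the loaves and the bowl where they are.

Things in the scene. Friction and masses are not known exactly. Their poses are not given: they have to be found in the camera images.
- bin: Aluminium bin fixed to the table, 260 long (x) x 170 wide (y), walls 4; origin at the centre of its underside, on the table; inner floor 4 up. Side walls stand 7 to 18 above the lid and reach 108 above the table at the high (+x) end. Lips cover the outer 8 of the lid's long edges and the last 18 of the bin at the high end, so the shut lid has no edge to hook.
- lid_level (a point): Point of the bin (it does not move with the lid) above its origin, 88 above the table, x axis along the bin: middle of the shut lid. The plain dark steel lid, 238 x 152 x 3, rides on worn slides: here its top is anywhere from 5 below to 5 above this point, different each time, so feel for it. It slopes, rising 0.07 rad towards the bin's +x. It dents above 35 N; 10 to 20 N of press drags it.
- lid (a joint): How far the slide lid is drawn from shut, in m: 0 shut, 0.125 fully open at its stop. It moves along the bin's -x and down the slope of 0.07 rad, with about 4.5 N of friction, and stays where left. Shut, it is centred on the bin's origin; fully open its high edge is 6 past the origin on the -x side, the +x half of the bin uncovered.
- stamp_center (a point): Centre (half-way up) of the wooden bread stamp, upright on the bin's floor under the +x half of the lid: 76 tall in all, disc foot 52 across and 14 high, plain round handle 28 across from 22 to 76 above its underside, 100 to 200 g. z axis up along the handle. Grip the upper part of the handle from above.
- tray: Empty aluminium baking tray, fixed, 250 (x) x 180 (y), rim 22 high, walls and floor 3 thick; origin at the centre of its underside, on the table.
- loaf_left: Bystander: loaf of bread, 200 x 110, about 110 tall, on the robot's left; origin at the centre of its underside.
- loaf_right: Bystander: loaf like the other, on the robot's right; origin at the centre of its underside.
- bowl: Bystander: small steel bowl, 90 across, 45 high, at the far side; origin at the centre of its underside.

How it is judged:
On the way, in this order (a step that is already met when the one before it is completed fails the run):
1. the lid is fully open, within 7 mm of its stop, with the stamp still in the bin (value of joint lid above 0.118 m and height (world z) of stamp_center below 0.06 m), for 0.2 s.
2. the stamp is lifted clear of the bin (height (world z) of stamp_center above 0.11 m), for 0.1 s.
At the end, for the whole second after the job is handed in: The lid is open to within 10 mm of its stop and the stamp stands upright (within 0.1 rad), foot on the tray's floor inside the rim, at rest and released (value of joint lid above 0.115 m and x of stamp_center in the frame of tray between -0.105 and 0.105 m and y of stamp_center in the frame of tray between -0.07 and 0.07 m and z of stamp_center in the frame of tray between 0.035 and 0.046 m and angle between stamp_center's own z axis and vertical below 0.1 rad and linear speed of stamp below 0.02 m/s); the robot touches nothing.
It fails at once if the thin lid is pressed or pushed with more than 35 N (contact force between lid and anything else above 35 N).
It fails at once if the stamp is dropped or rammed onto the tray (more than 35 N) (contact force between stamp and tray above 35 N).
It fails at once if a loaf or the bowl is moved by more than 20 mm (distance of any of loaf_left, loaf_right, bowl from where it was at the start of the episode above 0.02 m).
It also fails if it takes over 72 s, if anything falls off the work surface, if the arm or the gripper's body presses on something with over 40 N, if the wrist force passes 120 N, or if a joint passes its speed limit or range.

## Working session

There is one attempt and no reset: what is moved stays moved. The work goes in short steps, Python scripts to look and compute and a tool call to move; the robot and the scene stay as the last step left them, time stands still between calls to the robot, and variables do not carry over. Pictures are saved under pics/ and viewed, about 8 in all and at most 12, crops included, and the job is handed in when it is done.

Besides the shell and the picture viewer there is one more tool, called after "Emit:" in YAML: its name, and indented under it one key for each argument. arm_command: Moves the arm, as the interface text tells. Its arguments: {"type":"object","properties":{"commands":{"type":"string"},"newtons":{"type":"number"}},"required":["commands"]}

```bash
mkdir -p pics
cat > h.py <<'E'
import numpy as np, cv2
from rig import arm, get_image, get_calibration, spotter
from scipy.spatial.transform import Rotation as R
np.set_printoptions(precision=4,suppress=True)
def w(c,p):
    T=get_calibration(c)["pose"]; return (np.array(T)@np.r_[p,1])[:3]
def st():
    s=arm.get_state(); print(s["clock"],s["eef_pos"],s["ee_rot"],s["contact_force"],s["gripper_width"]); print(R.from_quat(s["ee_rot"]).as_matrix()); return s
def px(c,p):
    k=get_calibration(c); q=np.linalg.inv(k["pose"])@np.r_[p,1]; q=k["mtx"]@q[:3]; return q[:2]/q[2]
E
python3 - <<'E'
from h import *
st()
ims=[get_image(c) for c in ("side","top")]
for c,i in zip(("side","top"),ims): cv2.imwrite(f"pics/{c}0.png",i); print(c,get_calibration(c)["pose"])
for c in ("side","top"):
  for l in ("bin","lid_level","tray","loaf_left","loaf_right","bowl"):
    for d in spotter.landmark_of(l,c)[:2]: print(c,l,round(d["conf"],2),w(c,d["centre"]))
  for l in ("bin","lid"):
    for d in spotter.boxes_of(l,c)[:2]: print(c,"box",l,round(d["conf"],2),w(c,d["centre"]))
E
```

```text
0.0 [ 0.2281 -0.5003  0.4035] [ 0.383   0.5954 -0.382   0.5941] [-0.8323 -0.2369 -0.2359] 0.09364303105790783
[[-0.0007  0.9099  0.4148]
 [ 0.0021  0.4148 -0.9099]
 [-1.      0.0002 -0.0022]]
side [[ 0.9974 -0.0392  0.0597  0.5928]
 [-0.0714 -0.555   0.8288 -0.992 ]
 [ 0.0007 -0.831  -0.5563  0.7524]
 [ 0.      0.      0.      1.    ]]
top [[ 0.0067 -0.996   0.0896  0.5305]
 [-0.9999 -0.0077 -0.0106  0.0027]
 [ 0.0112 -0.0895 -0.9959  1.5728]
 [ 0.      0.      0.      1.    ]]
side bin 0.57 [ 0.5633 -0.1497 -0.0018]
side tray 0.69 [0.5551 0.1715 0.0016]
side loaf_left 0.57 [0.5985 0.4514 0.0009]
side loaf_right 0.62 [ 0.5106 -0.4153  0.0009]
side bowl 0.56 [ 0.807  -0.0254  0.0014]
side box bin 0.83 [ 0.5733 -0.2295  0.0686]
side box lid 0.7 [ 0.5579 -0.1477  0.0825]
top tray 0.8 [0.5584 0.1711 0.001 ]
top loaf_left 0.76 [ 0.5994  0.4466 -0.0001]
top loaf_right 0.92 [ 0.5087 -0.4141 -0.0048]
top bowl 0.92 [ 0.7989 -0.031   0.0018]
top box bin 0.75 [ 0.5917 -0.1342  0.1005]
top box lid 0.63 [ 0.5628 -0.1573  0.0849]
```

View pics/side0.png

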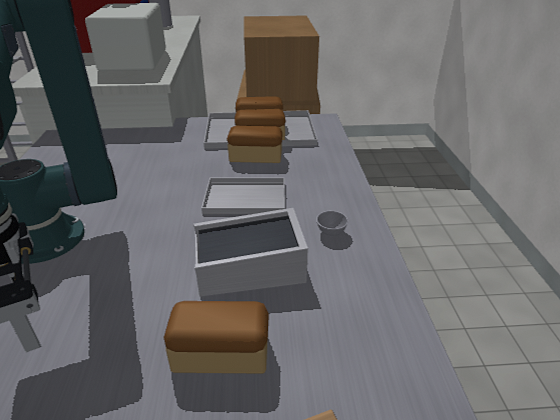

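View pics/top0.png

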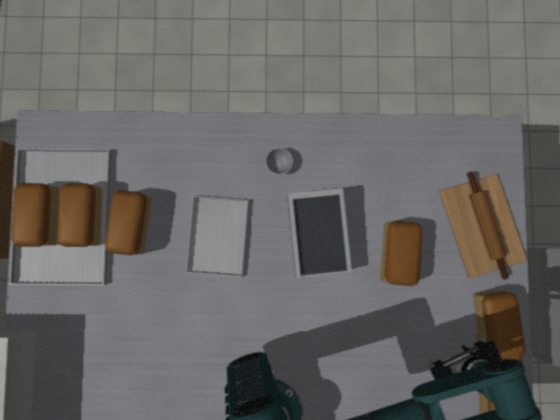

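Run:
```python
import cv2,numpy as np
a=cv2.resize(cv2.imread("pics/top0.png")[175:290,275:365],None,fx=4,fy=4,interpolation=2)
b=cv2.resize(cv2.imread("pics/side0.png")[200:300,185:315],None,fx=3.3,fy=3.3,interpolation=2)
o=np.zeros((470,800,3),np.uint8);o[:a.shape[0],:360]=a;o[:b.shape[0],365:365+b.shape[1]]=b
cv2.imwrite("pics/crop1.png",o)
```

```text
(no output)
```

View pics/crop1.png

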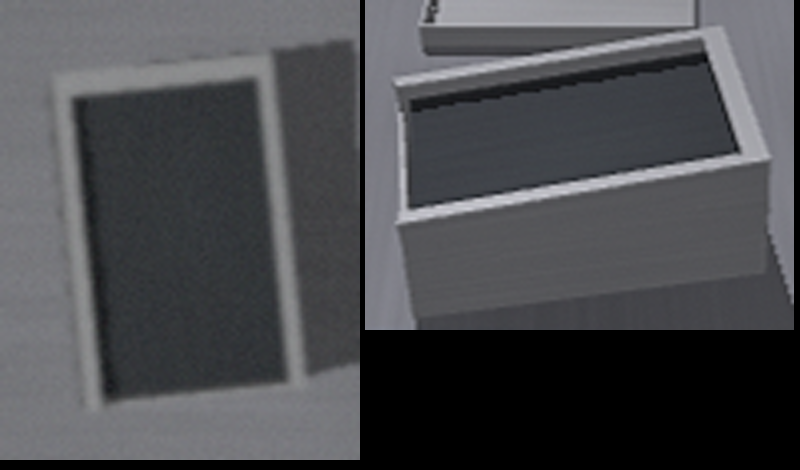

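Run:
```python
from h import *
from scipy.optimize import least_squares
T=[(288.75,193.75),(343.25,188.75),(351.25,272),(297,277.5)]
S=[(185+x/3.3,200+y/3.3) for x,y in [(357,28),(403,160),(35,222),(30,80)]]
P=[(.13,.085,.108),(.13,-.085,.108),(-.13,-.085,.090),(-.13,.085,.090)]
def f(q,both=True):
    x,y,a=q[:3];r=[]
    for i,p in enumerate(P):
        W=[x+p[0]*np.cos(a)-p[1]*np.sin(a),y+p[0]*np.sin(a)+p[1]*np.cos(a),p[2]]
        r+=list(px("top",W)-T[i])
        r+=list(px("side",W)-S[i])
    return np.array(r)
s=least_squares(f,[.563,-.15,0.0],loss="soft_l1"); print(s.x); print(f(s.x).reshape(-1,4))
x,y,a=s.x
for bx in (.06,.075): print(bx,x+bx*np.cos(a),y+bx*np.sin(a))
q=arm.get_state(); Rm=R.from_quat(q["ee_rot"]).as_matrix()
# desired: x down, y axis along bin +x
ex=np.array([0,0,-1.]);ey=np.array([np.cos(a),np.sin(a),0]);D=np.c_[ex,ey,np.cross(ex,ey)]
print("rotvec tool",R.from_matrix(Rm.T@D).as_rotvec())
tgt=np.array([x+.06*np.cos(a),y+.06*np.sin(a),.35])
print("D world",tgt-q["eef_pos"],"tool",Rm.T@(tgt-q["eef_pos"]), "in D",D.T@(tgt-q["eef_pos"]))
```

```text
[ 0.5688 -0.1547  0.1039]
[[-0.497  -0.7711 -0.2619 -0.0456]
 [-0.3525 -1.0053  0.1407  0.8458]
 [-0.0072 -0.1979 -1.3517  1.1566]
 [-0.5668 -0.2534 -0.3991 -0.1157]]
0.06 0.6284959605463069 -0.14846913018159572
0.075 0.6434150702297989 -0.14691344182850785
rotvec tool [0.3239 0.0001 0.    ]
D world [ 0.4003  0.352  -0.0547] tool [ 0.0547  0.5103 -0.1542] in D [ 0.0547  0.4347 -0.3086]
```

Emit:
arm_command:
  commands: "0 .045 -.013 .108 0 0 0; 0 .045 -.013 .108 0 0 0; 0 .045 -.013 .108 0 0 0; 0 .04 -.028 0 0 0 0; 0 .04 -.028 0 0 0 0; 0 .04 -.028 0 0 0 0; 0 .04 -.028 0 0 0 0; 0 .04 -.028 0 0 0 0"
  newtons: 30

```text
clock: 1.7
eef_pos: [0.5358, -0.2636, 0.4041]
ee_rot: [0.48, 0.517, -0.482, 0.519]
contact_force: [-0.2, -1.0, 1.0]
gripper_width: 0.0333
```

```bash
cat >> h.py <<'E'
BX,BY,BA=0.5688,-0.1547,0.1039
def go(x,y,z,a=BA):
    q=st(); Rm=R.from_quat(q["ee_rot"]).as_matrix()
    ex=np.array([0,0,-1.]);ey=np.array([np.cos(a),np.sin(a),0]);D=np.c_[ex,ey,np.cross(ex,ey)]
    t=np.array([x,y,z])
    print("rot",R.from_matrix(Rm.T@D).as_rotvec(),"shift in D",D.T@(t-q["eef_pos"]),"tool",Rm.T@(t-q["eef_pos"]),"torq",q["wrist_torque"])
E
python3 -c "
from h import *
go(.6285,-.1485,.35)"
```

```text
1.7 [ 0.5358 -0.2636  0.4041] [ 0.4799  0.5174 -0.4819  0.5193] [-0.2416 -0.998   1.0411] 0.033333989122265546
[[ 0.      0.9972  0.0749]
 [-0.0039  0.0749 -0.9972]
 [-1.     -0.0002  0.0039]]
rot [-0.029   0.0039  0.0003] shift in D [ 0.0541  0.1041 -0.1049] tool [ 0.0537  0.1011 -0.1081] torq [-0.0183  0.0272  0.0242]
```

Emit:
arm_command:
  commands: ".013 .034 -.036 -.029 0 0 0; .013 .034 -.036 0 0 0 0; .013 .034 -.035 0 0 0 0; .013 .005 -.005 0 0 0 0; .013 0 0 0 0 0 0; .013 0 0 0 0 0 0; .01 0 0 0 0 0 0; 0 0 0 0 0 0 0"

```text
clock: 2.5
eef_pos: [0.6322, -0.1414, 0.3124]
ee_rot: [0.47, 0.525, -0.473, 0.528]
contact_force: [-0.8, 0.4, -0.6]
gripper_width: 0.0006
```

```bash
python3 -c "
from h import *
go(.6285,-.1485,.305)"
```

```text
2.5 [ 0.6322 -0.1414  0.3124] [ 0.4705  0.5254 -0.4728  0.5282] [-0.7906  0.4141 -0.6415] 0.0006262412559270979
[[ 0.0007  0.9939  0.1101]
 [-0.0051  0.1101 -0.9939]
 [-1.      0.0001  0.0051]]
rot [ 0.0065  0.0051 -0.0002] shift in D [ 0.0074 -0.0044  0.0067] tool [ 0.0075 -0.0045  0.0066] torq [ 0.0099  0.0034 -0.002 ]
```

Emit:
arm_command:
  commands: ".008 0 .003 0 0 0 0; .006 0 .003 0 0 0 0; 0 0 0 0 0 0 0"

```text
clock: 2.8
eef_pos: [0.6318, -0.151, 0.2988]
ee_rot: [0.472, 0.524, -0.474, 0.528]
contact_force: [0.2, -0.3, -0.5]
gripper_width: 0.0006
```

Emit:
arm_command:
  commands: ".001 0 0 0 0 0 0; .001 0 0 0 0 0 0; .001 0 0 0 0 0 0"

```text
clock: 3.1
eef_pos: [0.6319, -0.1519, 0.297]
ee_rot: [0.472, 0.522, -0.474, 0.528]
contact_force: [0.2, 0.1, -0.3]
gripper_width: 0.0005
```

Emit:
arm_command:
  commands: ".001 0 0 0 0 0 0; .001 0 0 0 0 0 0"

```text
clock: 3.3
eef_pos: [0.6321, -0.1517, 0.2954]
ee_rot: [0.473, 0.522, -0.474, 0.529]
contact_force: [-0.0, -0.4, -0.0]
gripper_width: 0.0001
```

Emit:
arm_command:
  commands: ".001 0 0 0 0 0 0; .001 0 0 0 0 0 0"

```text
clock: 3.5
eef_pos: [0.6323, -0.1514, 0.2935]
ee_rot: [0.472, 0.522, -0.473, 0.529]
contact_force: [0.1, -0.2, -0.3]
gripper_width: 0.0006
```

Emit:
arm_command:
  commands: ".001 0 0 0 0 0 0; .001 0 0 0 0 0 0"

```text
clock: 3.7
eef_pos: [0.6323, -0.1513, 0.2913]
ee_rot: [0.472, 0.522, -0.473, 0.529]
contact_force: [1.3, -0.5, 1.8]
gripper_width: 0.001
```

Emit:
arm_command:
  commands: ".001 0 0 0 0 0 0; .001 0 0 0 0 0 0"

```text
clock: 3.9
eef_pos: [0.6323, -0.1513, 0.289]
ee_rot: [0.472, 0.522, -0.473, 0.529]
contact_force: [-0.5, 0.0, -0.6]
gripper_width: 0.0007
```

Emit:
arm_command:
  commands: ".001 0 0 0 0 0 0; .001 0 0 0 0 0 0"

```text
clock: 4.1
eef_pos: [0.6323, -0.1513, 0.2881]
ee_rot: [0.473, 0.522, -0.473, 0.529]
contact_force: [-1.9, 1.2, 5.6]
gripper_width: 0.0004
```

Emit:
arm_command:
  commands: ".001 0 0 0 0 0 0"

```text
clock: 4.2
eef_pos: [0.6322, -0.1513, 0.2882]
ee_rot: [0.473, 0.522, -0.473, 0.53]
contact_force: [-2.1, 0.4, 5.6]
gripper_width: 0.0002
```

Emit:
arm_command:
  commands: ".001 0 0 0 0 0 0"

```text
clock: 4.3
eef_pos: [0.6321, -0.1512, 0.2882]
ee_rot: [0.473, 0.522, -0.473, 0.53]
contact_force: [-1.9, 0.6, 6.1]
gripper_width: 0.0005
```

Emit:
arm_command:
  commands: ".0023 0 0 0 0 0 0; .0025 -.004 0 0 0 0 0; .0025 -.004 0 0 0 0 0; .0025 -.004 0 0 0 0 0"

```text
clock: 4.7
eef_pos: [0.6242, -0.1517, 0.2877]
ee_rot: [0.478, 0.515, -0.467, 0.537]
contact_force: [2.8, 2.0, 5.8]
gripper_width: 0.0005
```

```bash
python3 -c "
from h import *
go(.6285,-.1485,.288)
cv2.imwrite('pics/side1.png',cv2.resize(get_image('side')[180:320,170:350],None,fx=3,fy=3))"
```

```text
4.7 [ 0.6242 -0.1517  0.2877] [ 0.4779  0.5147 -0.4669  0.5374] [2.8149 2.0483 5.8263] 0.0005185302155698168
[[ 0.0343  0.9937  0.1069]
 [-0.0099  0.1073 -0.9942]
 [-0.9994  0.033   0.0135]]
rot [ 0.0034  0.0135 -0.033 ] shift in D [-0.0003  0.0046 -0.0027] tool [-0.0002  0.0046 -0.0027] torq [ 0.3183 -0.7265  0.0518]
```

View pics/side1.png

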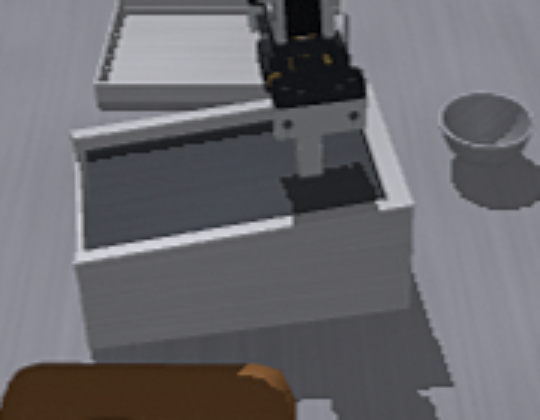

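Emit:
arm_command:
  commands: ".003 0 0 0 .012 -.03 0; .003 -.003 0 0 0 -.03 0; .003 -.003 0 0 0 -.03 0"

```text
clock: 5.05
eef_pos: [0.6226, -0.1528, 0.2871]
ee_rot: [0.462, 0.531, -0.483, 0.521]
contact_force: [2.5, 1.1, 6.0]
gripper_width: 0.0
```

```bash
cat >> h.py <<'E'
def tip(a=BA):
    q=arm.get_state();Rm=R.from_quat(q["ee_rot"]).as_matrix();t=q["eef_pos"]+.199*Rm[:,0]
    d=t-np.array([BX,BY,0]);print("tip",t,"bin xy",d[0]*np.cos(a)+d[1]*np.sin(a),-d[0]*np.sin(a)+d[1]*np.cos(a))
E
python3 -c "
from h import *
go(.6285,-.1485,.288);tip()"
```

```text
5.05 [ 0.6226 -0.1528  0.2871] [ 0.4618  0.5308 -0.4829  0.5214] [2.5117 1.1073 5.9564] 2.4369400272629383e-05
[[-0.0299  0.9938  0.1075]
 [-0.0133  0.1071 -0.9942]
 [-0.9995 -0.0312  0.0101]]
rot [0.0036 0.0101 0.0312] shift in D [-0.0009  0.0063 -0.0036] tool [-0.0011  0.0063 -0.0036] torq [ 0.1895 -0.7229 -0.0309]
tip [ 0.6166 -0.1554  0.0882] bin xy 0.0474916417205118 -0.005694436921375667
```

Emit:
arm_command:
  commands: ".003 0 0 0 .01 .03 0; .004 0 0 0 0 0 0"

```text
clock: 5.25
eef_pos: [0.6219, -0.1538, 0.2871]
ee_rot: [0.471, 0.525, -0.474, 0.527]
contact_force: [-5.9, 4.8, 17.5]
gripper_width: 0.0005
```

Emit:
arm_command:
  commands: ".005 0 0 0 0 0 0; .005 0 0 0 0 0 0"

```text
clock: 5.45
eef_pos: [0.6212, -0.1534, 0.2871]
ee_rot: [0.472, 0.523, -0.473, 0.529]
contact_force: [-9.4, 2.4, 17.7]
gripper_width: 0.0003
```

```bash
python3 -c "
from h import *
go(.6285,-.1485,.288);tip()"
```

```text
5.45 [ 0.6212 -0.1534  0.2871] [ 0.472   0.5233 -0.4729  0.5289] [-9.3851  2.392  17.6944] 0.0002876903407477329
[[ 0.005   0.9942  0.1072]
 [-0.0061  0.1072 -0.9942]
 [-1.      0.0043  0.0066]]
rot [ 0.0035  0.0066 -0.0043] shift in D [-0.0009  0.0078 -0.0042] tool [-0.0009  0.0078 -0.0041] torq [0.5355 1.6154 0.0009]
tip [ 0.6222 -0.1547  0.0881] bin xy 0.05311032731864657 -0.005498672983663937
```

Emit:
arm_command:
  commands: ".005 -.004 0 0 0 -.01 0; .005 -.005 0 0 0 -.015 0; .005 -.005 0 0 0 -.015 0"

```text
clock: 5.75
eef_pos: [0.6128, -0.1533, 0.2866]
ee_rot: [0.469, 0.523, -0.475, 0.53]
contact_force: [2.9, 2.6, 10.6]
gripper_width: 0.0005
```

```bash
python3 -c "
from h import *
go(.6285,-.1485,.288);tip()"
```

```text
5.75 [ 0.6128 -0.1533  0.2866] [ 0.4694  0.5231 -0.4745  0.53  ] [ 2.8589  2.6107 10.6462] 0.0005294081894091741
[[ 0.0024  0.994   0.1091]
 [-0.0119  0.1091 -0.994 ]
 [-0.9999  0.0011  0.0121]]
rot [ 0.0054  0.0121 -0.0011] shift in D [-0.0014  0.0161 -0.0031] tool [-0.0014  0.0161 -0.003 ] torq [ 0.6761 -0.7441 -0.0019]
tip [ 0.6133 -0.1557  0.0876] bin xy 0.044118592769706984 -0.005564597615454508
```

Emit:
arm_command:
  commands: ".006 -.006 0 0 .01 -.015 0; .006 -.006 0 0 0 -.015 0; .006 -.006 0 0 0 -.015 0; .006 -.006 0 0 .006 -.015 0; .006 -.006 0 0 0 -.015 0"

```text
clock: 6.25
eef_pos: [0.5943, -0.1552, 0.2852]
ee_rot: [0.467, 0.525, -0.475, 0.53]
contact_force: [3.3, 4.8, 14.3]
gripper_width: 0.0003
```

```bash
python3 -c "
from h import *
go(.6285,-.1485,.288);tip()
cv2.imwrite('pics/side2.png',cv2.resize(get_image('side')[180:320,170:350],None,fx=3,fy=3))"
```

```text
6.25 [ 0.5943 -0.1552  0.2852] [ 0.4674  0.5245 -0.4747  0.5302] [ 3.2579  4.805  14.3139] 0.0002633569786303615
[[-0.001   0.9937  0.1124]
 [-0.0131  0.1124 -0.9936]
 [-0.9999 -0.0024  0.0129]]
rot [0.0088 0.0129 0.0024] shift in D [-0.0028  0.0347 -0.0031] tool [-0.0029  0.0347 -0.0028] torq [ 1.0705 -0.6702  0.0184]
tip [ 0.5941 -0.1578  0.0862] bin xy 0.02485967233524121 -0.005737101727723938
```

View pics/side2.png

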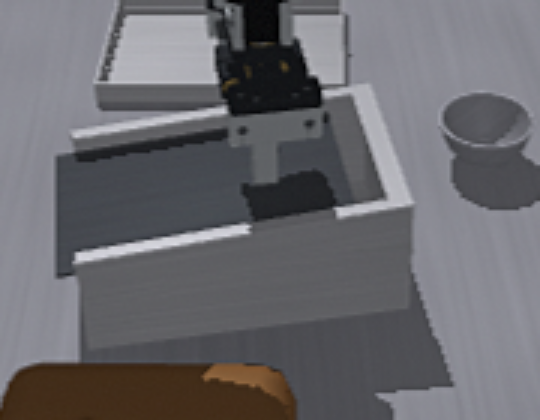

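Emit:
arm_command:
  commands: ".006 -.008 0 0 .01 -.014 0; .006 -.009 0 0 .005 -.014 0; .006 -.009 0 0 0.005 -.014 0; .006 -.009 0 0 .005 -.014 0; .006 -.009 0 0 0.005 -.014 0; .006 -.009 0 0 0.005 -.014 0"

```text
clock: 6.9
eef_pos: [0.5551, -0.1614, 0.2824]
ee_rot: [0.469, 0.528, -0.471, 0.529]
contact_force: [3.9, 1.7, 13.5]
gripper_width: 0.0003
```

```bash
python3 -c "
from h import *
go(.6285,-.1485,.288);tip()"
```

```text
6.9 [ 0.5551 -0.1614  0.2824] [ 0.469   0.5275 -0.4714  0.5288] [ 3.9272  1.6984 13.5495] 0.00030657167400055475
[[-0.001   0.9933  0.1158]
 [-0.0037  0.1158 -0.9933]
 [-1.     -0.0014  0.0035]]
rot [0.0121 0.0035 0.0014] shift in D [-0.0056  0.0743 -0.0052] tool [-0.0057  0.0744 -0.0043] torq [ 0.5161 -0.7303 -0.0412]
tip [ 0.5549 -0.1621  0.0834] bin xy -0.014582739854460413 -0.005931567889572328
```

Emit:
arm_command:
  commands: ".006 -.009 0 .004 .005 -.014 0; .006 -.009 0 .004 .005 -.014 0; .006 -.009 0 0 0.003 -.014 0; .006 -.009 0 0 .003 -.014 0; .006 -.009 0 0 0.003 -.014 0; .006 -.009 0 0 0.003 -.014 0; .006 -.009 0 0 0.003 -.014 0"

```text
clock: 7.6
eef_pos: [0.5087, -0.1668, 0.2791]
ee_rot: [0.471, 0.527, -0.471, 0.528]
contact_force: [3.2, 2.7, 15.5]
gripper_width: 0.0004
```

```bash
python3 -c "
from h import *
go(.6285,-.1485,.288);tip()
cv2.imwrite('pics/side3.png',cv2.resize(get_image('side')[180:320,170:350],None,fx=3,fy=3))"
```

```text
7.6 [ 0.5087 -0.1668  0.2791] [ 0.4709  0.5267 -0.4715  0.5278] [ 3.207   2.7396 15.4959] 0.00038917783891390855
[[ 0.0006  0.9937  0.1118]
 [-0.0016  0.1118 -0.9937]
 [-1.      0.0005  0.0017]]
rot [ 0.0082  0.0017 -0.0005] shift in D [-0.0089  0.121  -0.0058] tool [-0.0088  0.1211 -0.0048] torq [ 0.8354 -0.6975  0.0746]
tip [ 0.5089 -0.1672  0.0801] bin xy -0.06091800388215536 -0.006179960953820398
```

View pics/side3.png

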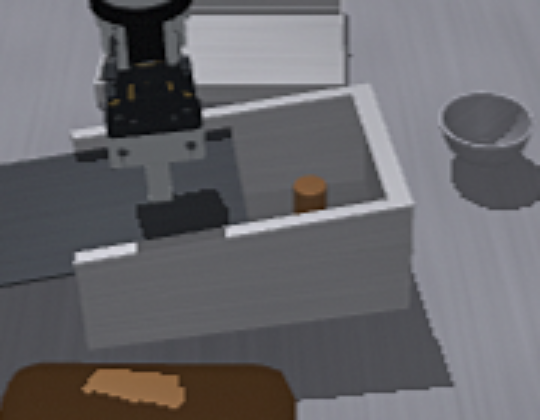

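Emit:
arm_command:
  commands: ".006 -.009 0 0 .003 -.014 0; .006 -.009 0 0 .003 -.014 0; .006 -.008 0 0 0.002 -.012 0"

```text
clock: 7.95
eef_pos: [0.4909, -0.1693, 0.2779]
ee_rot: [0.472, 0.524, -0.47, 0.531]
contact_force: [7.4, 3.2, 12.7]
gripper_width: 0.0008
```

Emit:
arm_command:
  commands: ".005 -.007 0 0 .002 -.012 0; .005 -.007 0 0 .002 -.012 0"

```text
clock: 8.15
eef_pos: [0.4827, -0.1709, 0.2775]
ee_rot: [0.472, 0.522, -0.469, 0.534]
contact_force: [6.0, 3.4, 11.0]
gripper_width: 0.0007
```

```bash
python3 -c "
from h import *
go(.6285,-.1485,.288);tip()"
```

```text
8.15 [ 0.4827 -0.1709  0.2775] [ 0.4722  0.5216 -0.4687  0.5341] [ 6.0397  3.4183 11.0063] 0.0006814724004510027
[[ 0.0165  0.9933  0.1146]
 [-0.0081  0.1147 -0.9934]
 [-0.9998  0.0154  0.0099]]
rot [ 0.011   0.0098 -0.0155] shift in D [-0.0105  0.1473 -0.0072] tool [-0.0083  0.1475 -0.0055] torq [ 0.6156 -1.3322  0.0563]
tip [ 0.486  -0.1725  0.0785] bin xy -0.08419712896476496 -0.009157978847711832
```

Emit:
arm_command:
  commands: ".006 -.006 0 0 .002 -.02 0; .006 -.006 0 0 .002 -.02 0; 0 0 0 0 0 0 0; -.03 0 0 0 0 0 0; -.04 0 0 0 0 0 0; -.04 0 0 0 0 0 0.55; -.04 -.03 0 0 0 0 0.55; 0 -.04 0 0 0 0 0.55"

```text
clock: 8.95
eef_pos: [0.4076, -0.1782, 0.4281]
ee_rot: [0.469, 0.522, -0.469, 0.536]
contact_force: [0.0, -0.2, 0.8]
gripper_width: 0.0207
```

Run:
```python
from h import *
st()
ims={c:get_image(c) for c in ("side","top")}
for c in ims:
  for l in ("stamp_center","lid_level","bin","tray"):
    for d in spotter.landmark_of(l,c)[:2]: print(c,l,round(d["conf"],2),w(c,d["centre"]))
  for l in ("stamp_center","lid"):
    for d in spotter.boxes_of(l,c)[:2]: print(c,"box",l,round(d["conf"],2),w(c,d["centre"]))
a=cv2.resize(ims["top"][175:315,275:365],None,fx=4,fy=4,interpolation=2)
b=cv2.resize(ims["side"][190:300,175:315],None,fx=3,fy=3,interpolation=2)
o=np.zeros((570,800,3),np.uint8);o[:a.shape[0],:360]=a;o[:b.shape[0],365:365+b.shape[1]]=b
cv2.imwrite("pics/crop2.png",o)
for bx in (0,-.006,-.012):
  for by in (-.07,.07):
    p=[BX+bx*np.cos(BA)-by*np.sin(BA),BY+bx*np.sin(BA)+by*np.cos(BA),.0875-.004]
    print(bx,by,"crop",(px("top",p)-[275,175])*4,(px("side",p)-[175,190])*3+[365,0])
```

```text
8.95 [ 0.4076 -0.1782  0.4281] [ 0.4692  0.5223 -0.4691  0.5358] [ 0.0034 -0.2048  0.7853] 0.02070139150900936
[[ 0.0144  0.9927  0.1194]
 [-0.0125  0.1196 -0.9927]
 [-0.9998  0.0129  0.0141]]
side stamp_center 0.4 [ 0.6327 -0.1529  0.042 ]
side lid_level 0.87 [ 0.5687 -0.1549  0.0863]
side bin 0.79 [ 0.5674 -0.1472 -0.0009]
side tray 0.6 [0.5552 0.1749 0.0051]
side box lid 0.8 [ 0.4322 -0.1678  0.0724]
top stamp_center 0.77 [ 0.6317 -0.1579  0.0437]
top lid_level 0.97 [ 0.5684 -0.1568  0.086 ]
top bin 0.72 [ 0.5085 -0.415  -0.0038]
top bin 0.58 [ 0.5676 -0.1542  0.0008]
top tray 0.65 [0.5594 0.1705 0.0008]
top tray 0.36 [ 0.5071 -0.4153 -0.0027]
top box stamp_center 0.61 [ 0.6299 -0.1563  0.0261]
top box lid 0.8 [ 0.4849 -0.1598  0.0759]
0 -0.07 crop [265.9368 221.3105] [593.1443 208.8147]
0 0.07 crop [ 87.5255 238.7166] [574.3732 103.0623]
-0.006 -0.07 crop [266.7788 228.9779] [585.4559 209.7061]
-0.006 0.07 crop [ 88.3057 246.4046] [567.4557 103.7803]
-0.012 -0.07 crop [267.6214 236.6508] [577.7542 210.599 ]
-0.012 0.07 crop [ 89.0865 254.0979] [560.5274 104.4994]
```

View pics/crop2.png

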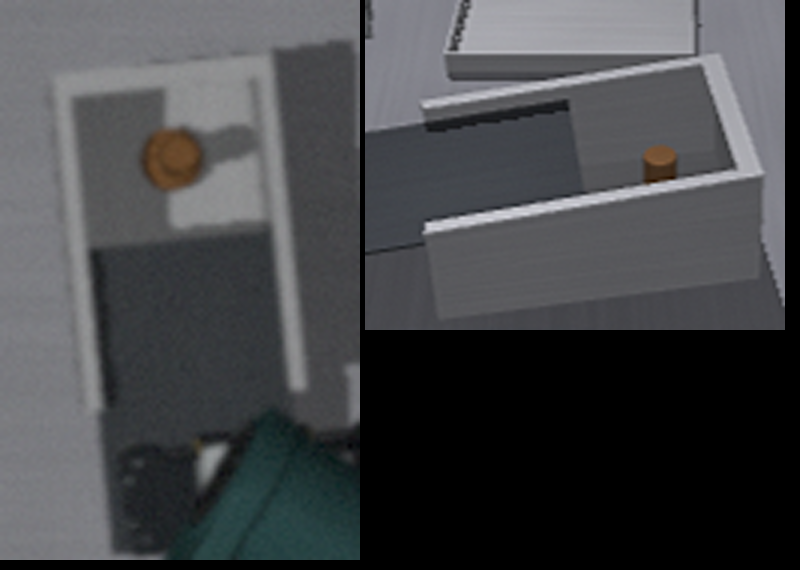

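```bash
cat >> h.py <<'E'
def ray(c,u,z):
    k=get_calibration(c);T=np.array(k["pose"]);d=T[:3,:3]@np.linalg.solve(k["mtx"],[u[0],u[1],1.]);o=T[:3,3];return o+d*(z-o[2])/d[2]
E
python3 - <<'E'
from h import *
print(ray("top",(275+180/4,175+155/4),.080),ray("side",(175+295/3,190+153/3),.080))
go(.6315,-.1555,.36)
E
```

```text
[ 0.6276 -0.1577  0.08  ] [ 0.6319 -0.1547  0.08  ]
9.65 [ 0.4074 -0.1778  0.4223] [ 0.4689  0.5259 -0.4701  0.5315] [ 0.106  -0.3291  0.0223] 0.05182061892619268
[[ 0.0048  0.993   0.1182]
 [-0.0065  0.1182 -0.993 ]
 [-1.      0.004   0.007 ]]
rot [ 0.0145  0.007  -0.004 ] shift in D [0.0623 0.2252 0.0011] tool [0.0632 0.2249 0.0039] torq [ 0.0483 -0.0184  0.0073]
```

Emit:
arm_command:
  commands: ".01 .045 0 .0145 .007 -.004 0.6; .01 .045 0 0 0 0 0.6; .01 .045 0 0 0 0 0.6; .01 .045 0 0 0 0 0.6; .01 .03 0 0 0 0 0.6; .01 .01 0 0 0 0 0.6; 0 0 0 0 0 0 0.6"

```text
clock: 10.35
eef_pos: [0.6344, -0.1537, 0.3603]
ee_rot: [0.474, 0.524, -0.474, 0.526]
contact_force: [-1.0, 0.5, -1.1]
gripper_width: 0.0561
```

```bash
python3 -c "
from h import *
go(.631,-.156,.242)"
```

```text
10.35 [ 0.6344 -0.1537  0.3603] [ 0.4735  0.5235 -0.4745  0.5258] [-0.9713  0.5342 -1.1153] 0.056105210284017486
[[ 0.0015  0.9949  0.1012]
 [-0.0032  0.1012 -0.9949]
 [-1.      0.0012  0.0033]]
rot [-0.0025  0.0033 -0.0012] shift in D [ 0.1183 -0.0036  0.0019] tool [ 0.1183 -0.0038  0.0016] torq [0.0657 0.0391 0.0051]
```

Emit:
arm_command:
  commands: ".02 -.002 .001 0 0 0 0.6; .02 -.002 .001 0 0 0 0.6; .02 0 0 0 0 0 0.6; .02 0 0 0 0 0 0.6; .016 0 0 0 0 0 0.6; .008 0 0 0 0 0 0.6; 0 0 0 0 0 0 0.6"

```text
clock: 11.05
eef_pos: [0.6236, -0.1591, 0.2596]
ee_rot: [0.474, 0.521, -0.476, 0.526]
contact_force: [0.0, 0.1, -0.1]
gripper_width: 0.0567
```

```bash
python3 -c "
from h import *
go(.631,-.156,.242)"
```

```text
11.05 [ 0.6236 -0.1591  0.2596] [ 0.4743  0.5211 -0.476   0.5263] [ 0.0295  0.0911 -0.1487] 0.056651670032107256
[[ 0.0038  0.9953  0.097 ]
 [-0.0067  0.0971 -0.9953]
 [-1.      0.0032  0.007 ]]
rot [-0.0067  0.0071 -0.0031] shift in D [ 0.0176  0.0077 -0.0023] tool [ 0.0176  0.0076 -0.0025] torq [ 0.0497  0.0654 -0.0502]
```

Emit:
arm_command:
  commands: "0 .008 -.0025 -.006 .007 -.003 0.6; .008 .001 0 0 0 0 0.6; .008 .001 0 0 0 0 0.6; 0 0 0 0 0 0 0.6"

```text
clock: 11.45
eef_pos: [0.6343, -0.1559, 0.247]
ee_rot: [0.475, 0.523, -0.473, 0.527]
contact_force: [-0.1, 0.0, -0.4]
gripper_width: 0.0567
```

```bash
python3 -c "
from h import *
go(.631,-.156,.242)"
```

```text
11.45 [ 0.6343 -0.1559  0.247 ] [ 0.4746  0.5231 -0.4725  0.5272] [-0.0611  0.0176 -0.4128] 0.0566827572765267
[[ 0.0063  0.9947  0.1029]
 [-0.0017  0.103  -0.9947]
 [-1.      0.0061  0.0023]]
rot [-0.0008  0.0023 -0.0061] shift in D [ 0.005  -0.0033 -0.0002] tool [ 0.005  -0.0034 -0.0003] torq [0.0291 0.0181 0.0035]
```

Close on the handle (opening 0, about 20 N).

Emit:
arm_command:
  commands: ".004 -.004 0 0 .002 -.006 0.6; .001 0 0 0 0 0 0; 0 0 0 0 0 0 0; 0 0 0 0 0 0 0; 0 0 0 0 0 0 0; 0 0 0 0 0 0 0; 0 0 0 0 0 0 0"
  newtons: 20

```text
clock: 12.15
eef_pos: [0.6302, -0.1564, 0.2417]
ee_rot: [0.473, 0.525, -0.474, 0.525]
contact_force: [-0.4, -0.7, -0.6]
gripper_width: 0.0275
```

Run:
```python
from h import *
go(.631,-.156,.242)
a=get_image("side");cv2.imwrite("pics/side4.png",cv2.resize(a[170:300,180:330],None,fx=4,fy=4))
```

```text
12.15 [ 0.6302 -0.1564  0.2417] [ 0.4733  0.5251 -0.4737  0.5252] [-0.4382 -0.705  -0.5658] 0.027525271920637393
[[-0.0002  0.9947  0.1032]
 [-0.0006  0.1032 -0.9947]
 [-1.     -0.0003  0.0006]]
rot [-0.0006  0.0006  0.0003] shift in D [-0.0003  0.0009 -0.0003] tool [-0.0003  0.0009 -0.0003] torq [ 0.0139 -0.0935 -0.0283]
```

View pics/side4.png

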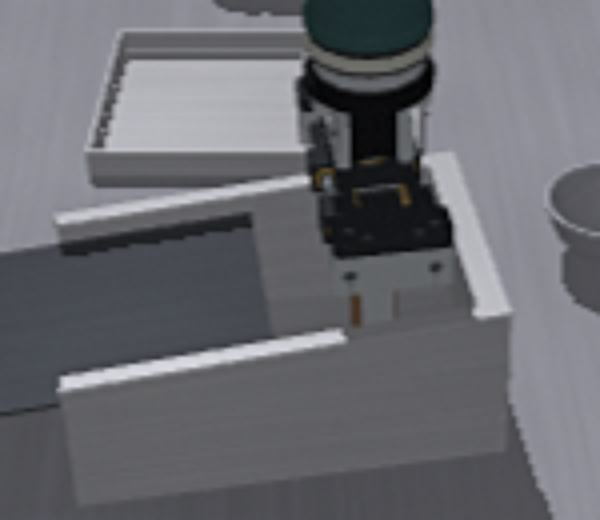

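Emit:
arm_command:
  commands: "-.005 0 0 0 0 0 0; -.02 0 0 0 0 0 0; -.03 0 0 0 0 0 0; -.03 0 0 0 0 0 0; -.03 0 0 0 0 0 0; -.025 0 0 0 0 0 0; -.01 0 0 0 0 0 0; 0 0 0 0 0 0 0"
  newtons: 30

```text
clock: 13.0
eef_pos: [0.6298, -0.156, 0.3947]
ee_rot: [0.472, 0.528, -0.475, 0.523]
contact_force: [1.0, -0.4, -2.2]
gripper_width: 0.0272
```

Run:
```python
from h import *
go(.557,.171,.39)
a=get_image("side");cv2.imwrite("pics/side5.png",cv2.resize(a[110:290,180:350],None,fx=3.2,fy=3.2))
```

```text
13.0 [ 0.6298 -0.156   0.3947] [ 0.4722  0.5278 -0.4747  0.5226] [ 0.9779 -0.4071 -2.2182] 0.027183452311292922
[[-0.0078  0.9946  0.1033]
 [ 0.0023  0.1034 -0.9946]
 [-1.     -0.0075 -0.0031]]
rot [-0.0004 -0.0031  0.0075] shift in D [ 0.0047 -0.0385 -0.3328] tool [ 0.006  -0.0386 -0.3327] torq [-0.0085  0.0183 -0.018 ]
```

View pics/side5.png

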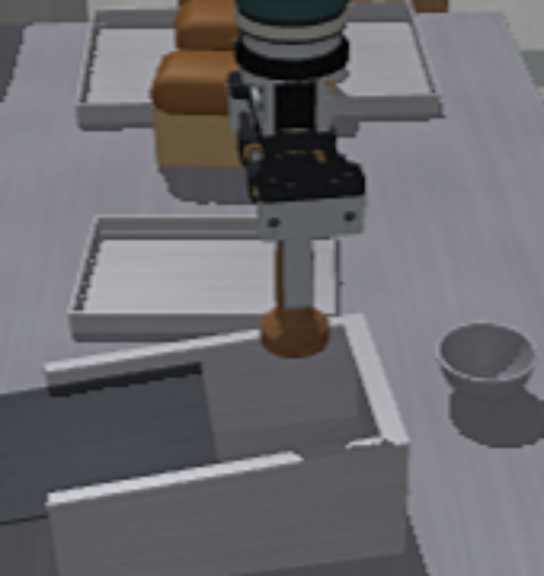

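Emit:
arm_command:
  commands: "0 -.003 -.03 0 0 0 0; 0 -.005 -.045 0 0 0 0; 0 -.005 -.045 0 0 0 0; 0 -.005 -.045 0 0 0 0; 0 -.005 -.045 0 0 0 0; 0 -.005 -.045 0 0 0 0; 0 -.005 -.04 0 0 0 0; 0 -.003 -.02 0 0 0 0"

```text
clock: 13.85
eef_pos: [0.5587, 0.1605, 0.3752]
ee_rot: [0.467, 0.534, -0.484, 0.512]
contact_force: [0.5, -1.0, -1.3]
gripper_width: 0.0274
```

Run:
```python
from h import *
go(.557,.171,.25)
```

```text
13.85 [0.5587 0.1605 0.3752] [ 0.4672  0.534  -0.4843  0.5118] [ 0.5101 -0.9635 -1.3308] 0.027420585652734735
[[-0.0396  0.9948  0.094 ]
 [ 0.0033  0.0942 -0.9955]
 [-0.9992 -0.0391 -0.007 ]]
rot [-0.0096 -0.0072  0.0391] shift in D [ 0.1252 -0.0006 -0.0107] tool [ 0.1252  0.0042 -0.0098] torq [0.0272 0.0363 0.0057]
```

Restore the tilt, then descend.

Emit:
arm_command:
  commands: "0 0 -.005 -.01 -.007 .039 0; .02 0 0 0 0 0 0; .03 0 0 0 0 0 0; .03 0 0 0 0 0 0; .02 0 0 0 0 0 0; 0 0 0 0 0 0 0"

```text
clock: 14.45
eef_pos: [0.5523, 0.1706, 0.2591]
ee_rot: [0.466, 0.532, -0.476, 0.523]
contact_force: [-0.1, -0.7, -2.1]
gripper_width: 0.0269
```

Run:
```python
from h import *
go(.557,.171,.2407)
```

```text
14.45 [0.5523 0.1706 0.2591] [ 0.4656  0.5319 -0.4758  0.5233] [-0.0843 -0.6847 -2.0923] 0.02692054743743281
[[-0.0187  0.9933  0.1137]
 [-0.0027  0.1136 -0.9935]
 [-0.9998 -0.0189  0.0005]]
rot [0.01   0.0006 0.0189] shift in D [0.0184 0.0047 0.0001] tool [0.0183 0.0051 0.0001] torq [ 0.0711  0.0379 -0.0327]
```

Emit:
arm_command:
  commands: ".006 0 0 .005 0 .019 0; .004 0 0 0 0 0 0; .002 0 0 0 0 0 0; .001 0 0 0 0 0 0; 0 0 0 0 0 0 0"

```text
clock: 14.95
eef_pos: [0.5516, 0.1703, 0.2442]
ee_rot: [0.471, 0.527, -0.473, 0.526]
contact_force: [-0.2, -0.1, -1.8]
gripper_width: 0.0272
```

Run:
```python
from h import *
go(.557,.171,.2407)
```

```text
14.95 [0.5516 0.1703 0.2442] [ 0.4707  0.5272 -0.4735  0.5257] [-0.2356 -0.0565 -1.7505] 0.027230812103657534
[[-0.0043  0.9941  0.1086]
 [-0.0015  0.1086 -0.9941]
 [-1.     -0.0044  0.001 ]]
rot [0.0049 0.001  0.0044] shift in D [ 0.0035  0.0055 -0.0001] tool [ 0.0034  0.0055 -0.0001] torq [0.0463 0.0252 0.0527]
```

Emit:
arm_command:
  commands: ".001 0 0 0 0 .004 0; .001 0 0 0 0 0 0; .0005 0 0 0 0 0 0"

```text
clock: 15.25
eef_pos: [0.5522, 0.1704, 0.2434]
ee_rot: [0.473, 0.526, -0.471, 0.527]
contact_force: [0.4, -0.3, -1.1]
gripper_width: 0.0271
```

Emit:
arm_command:
  commands: ".001 0 0 0 0 0 0"

```text
clock: 15.35
eef_pos: [0.5523, 0.1704, 0.2427]
ee_rot: [0.473, 0.525, -0.471, 0.528]
contact_force: [0.3, 0.0, -1.0]
gripper_width: 0.027
```

Emit:
arm_command:
  commands: ".001 0 0 0 0 0 0"

```text
clock: 15.45
eef_pos: [0.5523, 0.1704, 0.2417]
ee_rot: [0.473, 0.525, -0.471, 0.528]
contact_force: [-0.5, 0.3, -1.8]
gripper_width: 0.0274
```

Emit:
arm_command:
  commands: ".001 0 0 0 0 0 0"

```text
clock: 15.55
eef_pos: [0.5523, 0.1704, 0.2407]
ee_rot: [0.473, 0.525, -0.471, 0.528]
contact_force: [1.4, -0.4, 4.7]
gripper_width: 0.0272
```

Emit:
arm_command:
  commands: ".001 0 0 0 0 -.004 0"

```text
clock: 15.65
eef_pos: [0.5528, 0.1704, 0.2407]
ee_rot: [0.473, 0.526, -0.472, 0.527]
contact_force: [0.5, -0.6, 4.2]
gripper_width: 0.0276
```

Run:
```python
from h import *
go(.557,.171,.2407)
```

```text
15.65 [0.5528 0.1704 0.2407] [ 0.4726  0.5257 -0.4716  0.5271] [ 0.492  -0.5908  4.1649] 0.027584448387299287
[[ 0.0024  0.9941  0.1085]
 [-0.0003  0.1085 -0.9941]
 [-1.      0.0023  0.0005]]
rot [ 0.0048  0.0005 -0.0023] shift in D [-0.      0.0042 -0.0001] tool [-0.      0.0042 -0.0001] torq [ 0.0241 -0.0432  0.0417]
```

Contact at exactly the expected height; release and retreat.

Emit:
arm_command:
  commands: "0 0 0 0 0 0 0.6; 0 0 0 0 0 0 0.6; 0 0 0 0 0 0 0.6; 0 0 0 0 0 0 0.6; 0 0 0 0 0 0 0.6; 0 0 0 0 0 0 0.6"

```text
clock: 16.25
eef_pos: [0.5528, 0.1705, 0.2409]
ee_rot: [0.473, 0.526, -0.472, 0.527]
contact_force: [-0.3, 1.1, 0.7]
gripper_width: 0.0564
```

Emit:
arm_command:
  commands: "-.01 0 0 0 0 0 0.6; -.02 0 0 0 0 0 0.6; -.03 0 0 0 0 0 0.6; -.04 0 0 0 0 0 0.6; -.04 0 0 0 0 0 0.6; 0 -.03 0 0 0 0 0.6; 0 -.04 0 0 0 0 0.6; 0 -.03 0 0 0 0 0.6"

```text
clock: 17.05
eef_pos: [0.4529, 0.1593, 0.3911]
ee_rot: [0.474, 0.525, -0.471, 0.528]
contact_force: [-0.1, 0.2, -0.2]
gripper_width: 0.0562
```

Run:
```python
from h import *
st()
a={c:get_image(c) for c in ("side","top")}
for c in a:
  for l in ("stamp_center","tray","loaf_left","loaf_right","bowl"):
    for d in spotter.landmark_of(l,c)[:1]: print(c,l,round(d["conf"],2),w(c,d["centre"]))
s=cv2.resize(a["side"][150:300,160:350],None,fx=2.1,fy=2.1);t=cv2.resize(a["top"][150:320,180:370],None,fx=2.1,fy=2.1)
o=np.zeros((360,800,3),np.uint8);o[:s.shape[0],:s.shape[1]]=s;o[:t.shape[0],400:400+t.shape[1]]=t
cv2.imwrite("pics/end.png",o)
```

```text
17.05 [0.4529 0.1593 0.3911] [ 0.4742  0.5246 -0.4707  0.5276] [-0.0645  0.1542 -0.2185] 0.05621516383148903
[[ 0.0064  0.9942  0.1071]
 [ 0.0008  0.1071 -0.9942]
 [-1.      0.0064 -0.0001]]
side stamp_center 0.86 [0.5565 0.17   0.0424]
side tray 0.74 [0.5569 0.1743 0.0017]
side loaf_left 0.78 [0.5981 0.4541 0.0021]
side loaf_right 0.96 [ 0.5085 -0.412  -0.0016]
side bowl 0.56 [ 0.8067 -0.0236 -0.0016]
top stamp_center 0.73 [0.5564 0.1704 0.0455]
top tray 0.69 [0.5573 0.1705 0.0011]
top loaf_left 0.82 [ 0.5976  0.4478 -0.002 ]
top loaf_right 0.82 [ 0.5067 -0.4159 -0.0058]
top bowl 0.65 [ 0.8003 -0.0289  0.0009]
```

View pics/end.png

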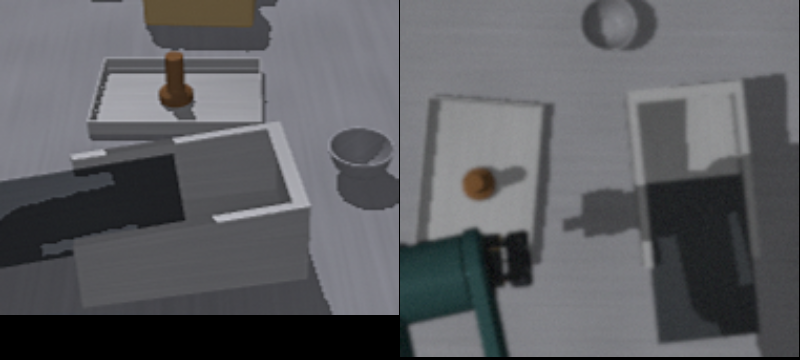

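The stamp stands upright in the middle of the tray, the lid is still fully open and the arm is clear.

```bash
python3 -c "
from h import *
arm.sign_off()"
```

```text
the job is handed in; nothing more can be done
```

The job is handed in at about 17 s on the robot's clock. The lid is open, and the stamp stands released in the tray. `sign_off` reports no verdict, so this rests on my own checks.

**Lid:** I felt for the lid with shut fingers and touched it with the fingertips about 89 mm above the table. I then dragged it back with 10 to 18 N of measured press, below the 35 N limit. The first drag was too light and mostly slipped, so I pressed harder. At the end the drag force rose from about 3 N to 7 N, which I took as the stop. The picture then showed the lid's high edge 5 to 6 mm past the bin's origin, where it should be when fully open.

**Stamp:** I gripped it by the handle and lifted it clear. I set it down with about 5 N of contact at the expected height, then released it and backed away.

**Last checks:**
- **Position:** Both cameras place the stamp within about 5 mm of the tray's centre. The two readings of its centre height, 42 and 45 mm, agree with standing on the tray floor to within the spotter's error.
- **Upright:** The picture shows the stamp upright, judged by eye only.
- **Lid:** It still looks fully open.
- **Loaves and bowl:** They are within about 4 mm of their first readings, which is within the spotter's error.
- **Contact:** The wrist force reads about zero, so the arm is touching nothing.

Early on, the side camera's reading of the bin was about 7 mm off my corner fit. Later readings of the bin and lid level from both cameras came mostly within 2 to 3 mm of the fit, though the side camera's bin reading stayed about 7 mm off in y. The top camera also once mistook the right loaf for the bin and tray, and I ignored that.

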